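# Pin the panel stop and move it up one hole

### The job

Set the sliding stop on the glazing bench up to the leaded panel. First take the orange-headed lock pin from its wooden block and push it fully home through the track's end plate and the yellow bench cleat below it, and leave it there; then pull the red plunger knob up, slide the blue section one hole towards the panel (to the next hole, not beyond) and push the plunger fully down into that hole. Finish while still gripping the red knob with the plunger held down; don't touch the panel, and don't disturb the tin, the jar or the brush.

Things in the scene. Friction and masses are not known exactly. Their poses are not given: they have to be found in the camera images.
- track: Fixed aluminium square tube, 30 mm wide, y -120 to +180 mm, top at 42 mm, 12 mm square holes in its top every 40 mm. Origin on the bench below the plunger's starting hole; +y along the track towards the panel, +x away from the robot. At its -y end the end plate (50 x 70 mm, 30 to 42 mm high) lies over the yellow cleat (64 x 80 mm, 22 mm high).
- pin_hole (a point): Centre of the mouth of the lock pin's hole on top of the end plate, 42 mm above the bench, 155 mm from the track's origin along its -y. Hole 12.5 mm wide, vertical, chamfered, through the 12 mm end plate, an 8 mm gap and the yellow cleat.
- next_hole (a point): Centre, on the track's top face (42 mm high), of the hole to which the plunger must be moved: 40 mm along the track's +y from the starting hole. At the start it is the first hole seen beyond the blue section; the section then covers it.
- lock_pin: Loose steel pin, upright in its block. Origin at its tip, z up along it. Shaft 10 mm thick, 38 mm long, tip tapered; collar 28 mm wide from 38 to 42 mm above the tip; orange cylindrical head 20 mm wide from 42 to 80 mm above the tip. About 60 g. Fully home, its collar rests on the end plate, tip 4 mm above the bench.
- pin_block: Fixed dark wood block, 60 x 60 x 45 mm high, origin under its centre, with one vertical 12 mm hole at its centre that holds the lock pin, the pin's collar resting on the block (tip 7 mm above the bench).
- knob: Red cylindrical knob, 28 mm wide, 32 mm tall, on a 10 mm stem over the blue section: pull, slide and push by it. Origin at its centre, 88 mm above the bench when the plunger is fully down; 14 mm of stem is free below it. Moves with plunger and section.
- plunger (a joint): Height of the plunger in m: 0 fully down in a hole, 0.022 fully up. Its pin reaches 12 mm into the hole: the section slides only above about 0.012, and away from a hole the plunger cannot go lower than that. No return spring: it stays where it is left; moving it either way takes about 4 N plus a little damping.
- section (a joint): Travel of the blue section in m along the track's +y, towards the panel: about 0 in the starting hole, 0.040 at the next, 0.080 at the one after. A 42 x 56 mm sleeve, top at 47.5 mm, with a 20 mm square stop arm reaching 140 mm to the track's +x. Sliding friction about 2.5 N; the plunger has about 2 mm of play either way in a hole.
- panel: Fixed leaded-glass panel in a wooden frame, 240 mm (x) by 260 mm (y), 28 mm high, beyond the track and on the +y side of the stop arm. Origin under its centre. Not to be touched.
- putty_tin: Loose tin, 64 mm wide, 62 mm high, origin under its centre. Bystander.
- pigment_jar: Loose amber jar with black lid, 56 mm wide, 75 mm high, origin under its centre. Bystander.
- grout_brush: Loose brush lying on the bench, 150 mm long, under 40 mm high. Bystander.
Mind the look-alikes: they are no part of the job. Of the things like the lock_pin, leave any that is green; of the rest the smaller one is meant.

How it is judged:
On the way, in this order (a step that is already met when the one before it is completed fails the run):
1. the lock pin is fully home through end plate and cleat (horizontal distance between lock_pin and pin_hole below 0.006 m and z of lock_pin in the frame of track below 0.008 m and angle between lock_pin's own z axis and vertical below 0.12 rad), for 0.2 s.
2. with the lock pin home, the plunger is pulled clear of its starting hole (all of step 1 and value of joint plunger above 0.0125 m and value of joint section below 0.015 m), for 0.05 s.
At the end, for the whole second after the job is handed in: Lock pin let go and home (within 6 mm of the hole's axis, collar within 4 mm of the plate, upright to 0.12 rad); section at the next hole (40 mm, within 4 mm); plunger within 2 mm of fully down; fingers hold the red knob with over 2 N through the last second (all of step 1 and value of joint section between 0.036 and 0.044 m and value of joint plunger below 0.002 m and contact force between the fingers and knob above 2 N and contact force between the fingers and lock_pin below 0.2 N); the arm keeps its last pose, push and grip.
It fails at once if the section is slid well past the next hole (value of joint section above 0.06 m).
It fails at once if the panel is touched (contact force between any of the fingers, the arm and panel above 1 N).
It fails at once if tin, jar or brush is disturbed (distance of any of putty_tin, pigment_jar, grout_brush from where it was at the start of the episode above 0.03 m).
It also fails if it takes over 51 s, if anything falls off the work surface, if the arm or the gripper's body presses on something with over 40 N, if the wrist force passes 120 N, or if a joint passes its speed limit or range.

### The arm

A 7-joint arm with a two-finger parallel gripper is mounted at the origin on the work surface. World frame = base frame: x ahead of the robot, y to its left, z up, the work surface at z = 0. Lengths are in m, angles in rad, forces in N, time in s.
With the tool pointing down it reaches from about 0.425 to 0.95 m from the base axis. Payload 4.7 kg.
Tool frame: the origin (TCP) lies between the finger pads; the fingertips stand 25 mm ahead of it and the grasp point (between the pads) lies 6 mm ahead of it; z points along the fingers, y is the line along which they close (so a half turn about z gives the same grasp; the last joint's range is limited). The gripper opens to 85 mm and grips with 20 to 120 N. Pads are 22 mm wide; open, the fingers measure 114 mm over their backs; the gripper's body (76 mm by 85 mm) begins 54 mm behind the grasp point. The pads swing forward as they close: fully open they stand 13 mm farther back than shut.
Start: joints at [1.271, 0.469, -0.049, 1.532, 0.024, 1.141, -0.082], TCP at [0.181, -0.65, 0.256] pointing down, gripper open.
Joint ranges: [-2.59, 2.59], [-0.33, 1.99], [-1.39, 1.29], [0.1, 2.45], [-1.04, 4.18], [0.21, 1.99], [-2.66, 2.66]. Speed limits (rad/s): [2.57, 2.57, 3.14, 3.14, 3.14, 3.14, 3.14].

### API

Orientations are given as a 3x3 rotation matrix whose columns are the frame's x, y, z axes.
In Python, from rig import * gives the robot as it stands. Calls block until the motion is done:
- movep(position, orientation): joint-space move of the TCP to a pose.
- move_l(position, attitude=None, feed=0.15, until_force=None): straight line of the TCP; attitude=None keeps the orientation; feed is the mean speed in m/s. With until_force (N) it stops when the force on the tool has changed by that much, and returns True; else False.
- move_joints(angles): joint-space move.
- command_gripper(opening, newtons=None): finger opening in m; newtons is the grip in N (None keeps the last); returns when the fingers have stopped.
- sleep(seconds).
- inverse_kinematics(position, orientation): joint angles nearest the present ones, or None.
- sense(): the state.
- camera(name): name is "side" or "top"; returns (picture, depth): 480x640x3 uint8, red, green, blue; 480x640 float32, m along the optical axis (not along the pixel's ray), 0 where there is no reading.
- camera_params(name): a dict with "K" (3x3 intrinsics, pixels), "position" and "rotation" of the camera in the world. Camera axes: x right, y down, z forward; pixel columns grow to the right and rows downward; lengths in m; the calibration is good to about 2 mm. A picture is of the moment at which its call begins. camera_params takes no time and is no camera call.
A pose or a line that the arm cannot do raises Unreachable and nothing moves.
- finish_job(): hands the job in; it is judged then, once.
The state is a dict: "time_s": time; "joint_pos": joint angles; "qd": joint speeds; "joint_efforts": joint torques, N m; "position": TCP position; "tcp_rot": TCP orientation; "wrist_force": force on the tool from outside, world axes, zero at the start; "ft_torque": the same for the moment, N m; "finger_gap": finger opening in m; "gripper_force": force on a finger pad.
Only numpy, scipy, OpenCV 4.12 (cv2) and the standard library are available. Lean on these libraries where they do the work, as an engineer would, in place of code of your own. Each camera call takes 0.05 s, during which the arm holds its last target. There are 200 camera calls.

## Working session

There is one attempt and no reset: what is moved stays moved. The work goes in short steps, each a Python script; the robot and the scene stay as the last script left them, time stands still between calls to the robot, and variables do not carry over. Pictures are saved under pics/ and viewed, at most 10 in all, crops included, and the job is handed in when it is done.

```bash
mkdir -p pics
python3 - <<'E'
from rig import *
import cv2,numpy as np
for n in("top","side"):
    im,d=camera(n); p=camera_params(n); cv2.imwrite(f"pics/{n}0.png",im[:,:,::-1]); np.savez(f"{n}0.npz",im=im,d=d,**p)
    print(n,p,(d>0).mean())
print(sense()["time_s"],sense()["tcp_rot"])
E
```

```text
top {'K': array([[469.90140044,   0.        , 317.1446064 ],
       [  0.        , 469.90140044, 237.45159305],
       [  0.        ,   0.        ,   1.        ]]), 'position': array([0.43890214, 0.02580153, 0.92598645]), 'rotation': array([[ 0.17126848, -0.96360943,  0.20524126],
       [-0.98522071, -0.16808028,  0.03300271],
       [ 0.00269529, -0.20786027, -0.97815482]])} 0.9959602864583333
side {'K': array([[596.21956112,   0.        , 308.66213418],
       [  0.        , 596.21956112, 241.00542853],
       [  0.        ,   0.        ,   1.        ]]), 'position': array([0.06175753, 0.65536199, 0.54434145]), 'rotation': array([[-0.77559241, -0.29645073,  0.5572911 ],
       [-0.63105442,  0.38520289, -0.67334171],
       [-0.0150575 , -0.87391973, -0.48583698]])} 0.9961002604166667
0.1 [[ 9.63561338e-01  2.67487004e-01 -5.01086311e-04]
 [ 2.67487470e-01 -9.63559913e-01  1.65726762e-03]
 [-3.95291320e-05 -1.73091332e-03 -9.99998501e-01]]
```

View pics/top0.png

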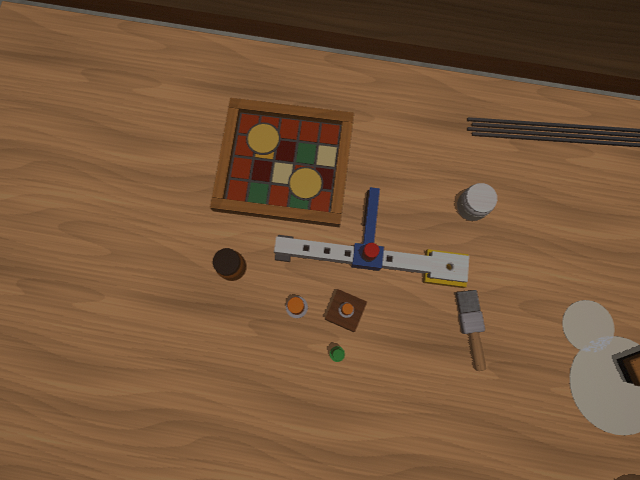

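View pics/side0.png

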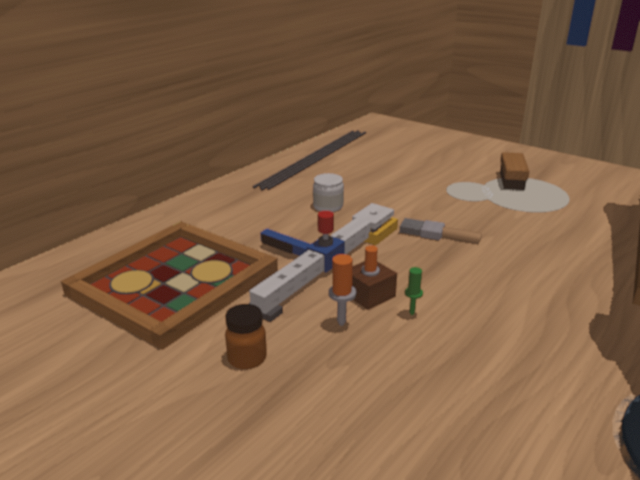

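Candidates for the lock pin:
- Orange pin standing free: top (296,305), side (342,275). It is the larger one.
- Orange pin in the dark block: top (347,310), side (371,258). It is smaller.
- Green pin: top (338,354), side (414,282). Leave it.

I choose the smaller orange one, in the block. Next I check it in a crop and measure.

```bash
cat > h.py <<'E'
import cv2,numpy as np
def ray(p,uv,z):
    uv=np.atleast_2d(uv).astype(float); K=p["K"]
    d=np.c_[(uv-K[:2,2])/[K[0,0],K[1,1]],np.ones(len(uv))]@p["rotation"].T
    return p["position"]+d*((z-p["position"][2])/d[:,2])[:,None]
def pts(p,d,m):
    v,u=np.nonzero(m&(d>0)); K=p["K"]; z=d[v,u]
    return np.c_[(u-K[0,2])/K[0,0]*z,(v-K[1,2])/K[1,1]*z,z]@p["rotation"].T+p["position"]
def hsv(im): return cv2.cvtColor(im,cv2.COLOR_RGB2HSV)
def mask(im,lo,hi,box):
    m=cv2.inRange(hsv(im),lo,hi)>0; u0,v0,u1,v1=box; k=np.zeros_like(m); k[v0:v1,u0:u1]=1; return m&k
def topc(P,tol=.006):
    zt=np.percentile(P[:,2],95); Q=P[P[:,2]>zt-tol]; return np.r_[(Q[:,:2].min(0)+Q[:,:2].max(0))/2,zt],Q[:,:2].mean(0),np.ptp(Q[:,:2],axis=0)
E
python3 - <<'E'
from h import *
t=np.load("top0.npz");im,d=t["im"],t["d"]
for n,lo,hi,b in(("pin",(5,150,90),(15,255,255),(325,290,368,332)),("big",(5,150,90),(15,255,255),(280,290,312,322)),("knob",(0,170,90),(4,255,255),(358,236,385,262))):
    m=mask(im,lo,hi,b); P=pts(t,d,m); print(n,m.sum(),*topc(P))
    v,u=np.nonzero(m); print(u.mean(),v.mean())
# track dark holes
g=cv2.cvtColor(im,cv2.COLOR_RGB2GRAY)
c,_=cv2.findContours(((g<75)*255).astype(np.uint8)[225:300],cv2.RETR_LIST,cv2.CHAIN_APPROX_NONE,offset=(0,225))
for k in c:
    M=cv2.moments(k)
    if 8<M["m00"]<120:
        uv=(M["m10"]/M["m00"],M["m01"]/M["m00"]); print(np.round(uv,1),M["m00"],ray(t,uv,.042).round(4))
a=cv2.resize(im[225:365,280:480][:, :],None,fx=4,fy=4,interpolation=cv2.INTER_CUBIC)
cv2.imwrite("pics/crop1.png",a[:,:,::-1])
s=np.load("side0.npz")
E
```

```text
pin 104 [ 0.49803132 -0.02060864  0.09102041] [ 0.49780799 -0.02065508] [0.01818108 0.01874322]
347.65384615384613 308.49038461538464
big 209 [0.4867733  0.06956985 0.11848163] [0.48655957 0.06979133] [0.02643242 0.0267268 ]
295.14354066985646 304.7129186602871
knob 167 [ 0.60562161 -0.04444369  0.10790412] [ 0.60558533 -0.04467875] [0.02451735 0.02502215]
371.0898203592814 249.67664670658684
[291.1 296.3] 24.0 [[0.5049 0.0843 0.042 ]]
[460.  295.3] 61.5 [[ 0.5611 -0.2274  0.042 ]]
[449.3 266.3] 19.5 [[ 0.6123 -0.2014  0.042 ]]
[388.9 258.4] 20.5 [[ 0.6077 -0.0862  0.042 ]]
[347.2 252.7] 20.5 [[ 0.605 -0.006  0.042]]
[326.6 250.4] 22.5 [[0.6026 0.0335 0.042 ]]
[305.7 247.7] 22.0 [[0.6009 0.0738 0.042 ]]
[285. 236.] 10.0 [[0.6166 0.117  0.042 ]]
[334.7 225.5] 8.5 [[0.6535 0.0261 0.042 ]]
```

View pics/crop1.png

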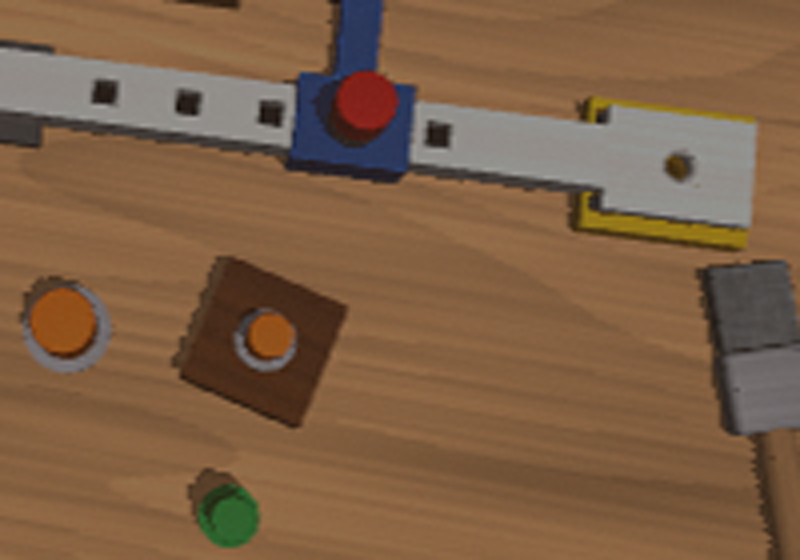

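The crop confirms it: the smaller orange head sits in the dark block (crop centre 270,335, top ~347.5,309). The pin hole is at crop (680,165) and the track holes fit a line. I'll grip the pin, lift it and go above the hole.

```bash
cat >> h.py <<'E'
U=np.array([-.0425,.9991,0]); 
R=np.c_[[.9991,.0425,0],-U,[0,0,-1.]]
PIN=np.array([.498,-.0207]); HOLE=np.array([.6125,-.2012]); KNOB=np.array([.6057,-.0448])
E
python3 - <<'E'
from rig import *
from h import *
movep([*PIN,.16],R); command_gripper(.05,40)
move_l([*PIN,.079]); 
im,d=camera("side"); cv2.imwrite("pics/grip.png",im[180:340,290:450,::-1].repeat(3,0).repeat(3,1))
command_gripper(0,60); s=sense(); print(s["time_s"],s["position"],s["finger_gap"],s["gripper_force"],s["wrist_force"])
move_l([*PIN,.19]); s=sense(); print(s["finger_gap"],s["wrist_force"])
move_l([*HOLE,.175],feed=.25); s=sense();print(s["time_s"],s["position"],s["wrist_force"],s["finger_gap"])
for n in("side","top"):
    im,d=camera(n); np.savez(f"{n}1.npz",im=im,d=d,**camera_params(n)); b=im[120:320,260:480] if n=="side" else im[180:380,360:580]
    cv2.imwrite(f"pics/{n}1.png",cv2.resize(b,None,fx=2,fy=2)[:,:,::-1])
a=np.hstack([cv2.imread("pics/side1.png"),cv2.resize(cv2.imread("pics/grip.png"),(350,400))]);cv2.imwrite("pics/c2.png",a)
E
```

```text
4.1917 [ 0.49863678 -0.02076401  0.07997652] 0.018478430786473286 58.43024253845215 [-0.59705054 -0.09411031  6.78497537]
0.018553609374978023 [-0.24273245 -0.88058701 -0.51405646]
6.0917 [ 0.61196479 -0.19946054  0.17462258] [-0.0092031   0.93223431 -0.42784417] 0.018601709163635904
```

View pics/c2.png

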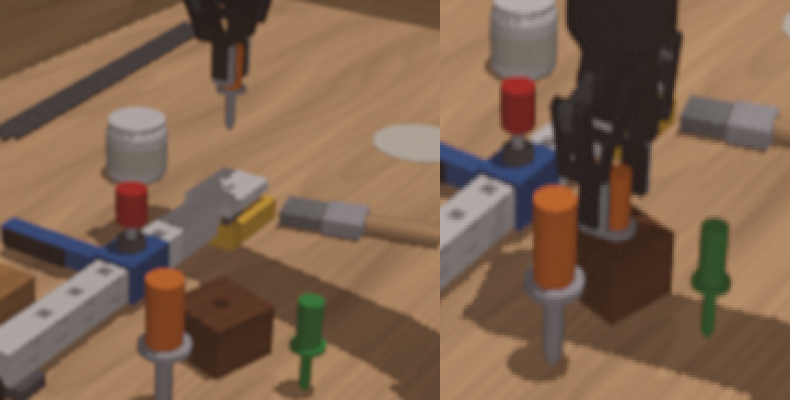

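The pin is held upright (tip at crop 230,125), and the hole and end plate are clear. I'll descend under force guard, with a spiral search if it seats on the rim.

```bash
cat > ins.py <<'E'
from rig import *
from h import *
c=HOLE.copy()
move_l([*c,.119]); sleep(.2); s=sense(); print(s["time_s"],s["position"],s["wrist_force"])
offs=[(0,0)]+[(r*np.cos(a),r*np.sin(a)) for r in(.0015,.003) for a in np.arange(0,6.2,np.pi/3 if r>.002 else np.pi/2)]
for o in offs:
    p=c+o
    if o!=(0,0): move_l([*p,.119],feed=.1)
    hit=move_l([*p,.100],feed=.04,until_force=12); s=sense(); print(o,hit,s["position"],s["wrist_force"].round(1),round(s["time_s"],2))
    if s["position"][2]<.105: break
    if s["time_s"]>18: break
E
python3 ins.py
```

```text
6.9167 [ 0.61329917 -0.20124465  0.12036958] [-0.39726581  0.30594753  0.02290851]
(0, 0) False [ 0.61247707 -0.20120164  0.09974461] [-0.3 -0.2 -1.3] 7.54
```

Run:
```python
from rig import *
from h import *
hit=move_l([*HOLE,.071],feed=.05,until_force=25); s=sense(); print(hit,s["position"],s["wrist_force"].round(1),s["finger_gap"],s["time_s"])
for n in("side","top"):
    im,d=camera(n); np.savez(f"{n}2.npz",im=im,d=d,**camera_params(n))
    b=im[160:300,280:460] if n=="side" else im[200:340,350:530]
    cv2.imwrite(f"pics/{n}2.png",cv2.resize(b,None,fx=2.2,fy=2.2)[:,:,::-1])
cv2.imwrite("pics/c3.png",np.hstack([cv2.imread("pics/side2.png"),cv2.imread("pics/top2.png")]))
```

```text
True [ 0.61260756 -0.20119682  0.07706018] [-1.5  0.9  5.4] 0.018263461760781217 8.0333
```

View pics/c3.png

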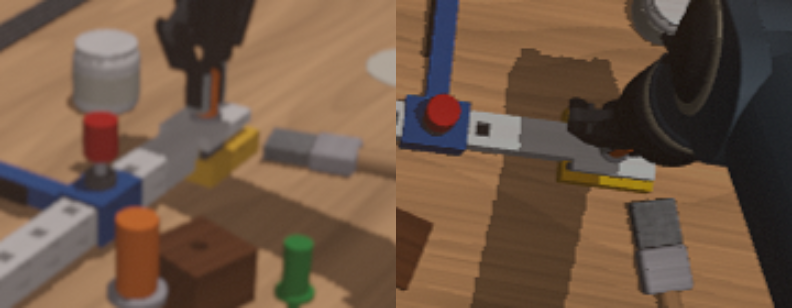

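The collar is on the plate (TCP 0.0771, 2.9 mm lower than in the block, as expected). I'll release, check the pin, and go above the knob.

Run:
```python
from rig import *
from h import *
command_gripper(.05); sleep(.2); move_l([*HOLE,.16],feed=.2)
move_l([*KNOB,.16],feed=.2); command_gripper(.06)
s=sense(); print(s["time_s"],s["position"],s["finger_gap"])
im,d=camera("top"); t=dict(camera_params("top"))
P=pts(t,d,mask(im,(5,150,90),(15,255,255),(430,245,470,285)))
if len(P): print("pin top",len(P),topc(P))
im2,d2=camera("side")
cv2.imwrite("pics/c4.png",np.hstack([cv2.resize(b,None,fx=2.2,fy=2.2) for b in(im2[160:300,280:460],im[200:340,330:510])])[:,:,::-1])
```

```text
10.5083 [ 0.60572677 -0.04607999  0.15987915] 0.059850777155264746
```

View pics/c4.png

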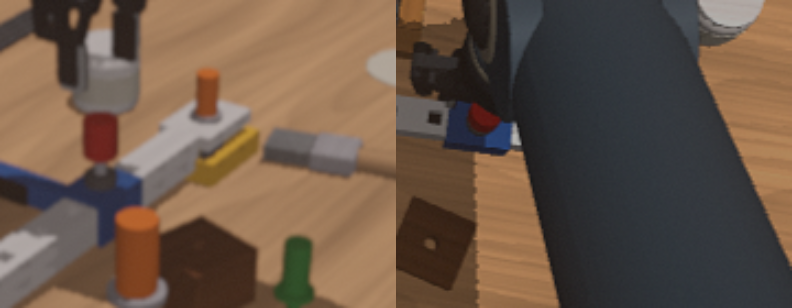

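The pin stands with its collar on the plate (side crop 207,115) and the open fingers are over the knob. Next: grip, pull and slide.

Run:
```python
from rig import *
from h import *
def rep(l):
    s=sense(); print(l,round(s["time_s"],2),s["position"].round(4),s["wrist_force"].round(1),round(s["finger_gap"],4),round(s["gripper_force"],1)); return s["position"]
K=np.r_[KNOB,.094]
move_l(K); command_gripper(0,70); g=rep("grip")
up=K+[0,0,.018]; move_l(up,feed=.04); sleep(.2); a=rep("up")
if a[2]-g[2]>.014:
    move_l(up+.04*U,feed=.05); sleep(.3); b=rep("slid"); print((b-g)@U)
    im,d=camera("side"); im2,d2=camera("top")
    cv2.imwrite("pics/c5.png",np.hstack([cv2.resize(x,None,fx=2.2,fy=2.2) for x in(im[180:320,240:420],im2[180:320,280:460])])[:,:,::-1])
```

```text
grip 11.6 [ 0.6065 -0.045   0.0955] [-0.3 -0.7  5.7] 0.0264 68.6
up 12.4 [ 0.6064 -0.045   0.1127] [ 2.9 -1.1  3.6] 0.0262 69.9
slid 13.65 [ 0.6046 -0.0041  0.1122] [5.7 0.1 2.4] 0.0263 69.8
0.04101475630187422
```

View pics/c5.png

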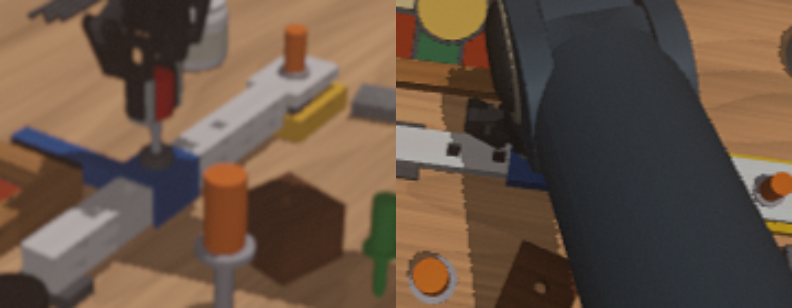

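The knob is up, the section has moved 41 mm and two holes show beyond it (top crop 453,148 and 498,156). Now I push down, trying small shifts if it blocks.

Run:
```python
from rig import *
from h import *
def rep(l):
    s=sense(); print(l,round(s["time_s"],2),s["position"].round(4),s["wrist_force"].round(1),round(s["finger_gap"],4),round(s["gripper_force"],1)); return s["position"]
B=np.r_[KNOB,.094]
for o in(.0395,.041,.038,.042,.037):
    move_l(B+o*U+[0,0,.0165],feed=.03)
    hit=move_l(B+o*U+[0,0,-.004],feed=.03,until_force=22); sleep(.2); p=rep((o,hit))
    if p[2]<.099: break
im,d=camera("side"); im2,d2=camera("top")
cv2.imwrite("pics/c6.png",np.hstack([cv2.resize(x,None,fx=2.2,fy=2.2) for x in(im[180:320,240:420],im2[180:320,280:460])])[:,:,::-1])
```

```text
(0.0395, True) 14.76 [ 0.6049 -0.005   0.0955] [-1.3  0.1  6.3] 0.0266 70.1
```

View pics/c6.png

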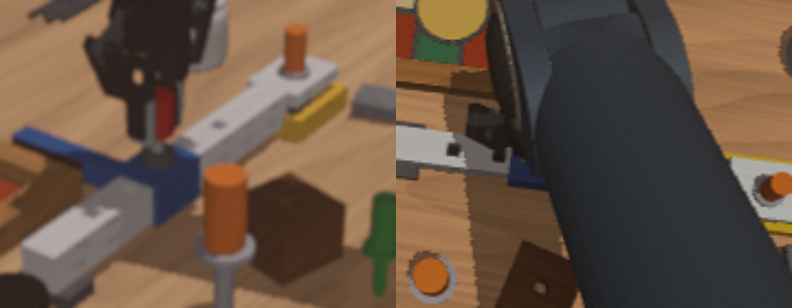

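The knob is back at its fully-down height (z 0.0955, the same as at first grip), the travel is 40.0 mm, and the pin is still standing home. Handing in with the grip held.

```bash
python3 -c "
from rig import *
print(finish_job())"
```

```text
the job is handed in; nothing more can be done
None
```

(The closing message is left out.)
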